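# Put the wear-test plates back in the graded slot rack

## Task

Put the two steel test plates that stand in the white holders back into the rack: the thick one in the widest slot, the thin one in the narrowest, each upright, about centred along its slot and fully home on the slot floor, then let go. The slots' exact places are not known, so feel for them gently: never lean on the rack with a plate (stay under about 3 kg of push) and do not drop the plates in from above. Leave the middle plate and everything else on the bench where they stand.

Things in the scene. Friction and masses are not known exactly. Their poses are not given: they have to be found in the camera images.
- rack: Graded plate rack, fixed: grey bar 70 (x) x 280 (y) x 12 mm with three aluminium blocks in a row along y, each with one slot parallel to x. Origin: centre of the bar's underside. Widest slot near y = -90 mm (thick plate), middle one at y = 0 (middle plate, already in), narrowest near y = +90 mm (thin plate). The outer two blocks' exact y is not given.
- slots (a point): Shape of every slot, shown at the middle block (point: centre of its slot floor, rack z 12 mm). Blocks are 60 mm long in x, open at both x ends and on top. Throat, 12 to 32 mm: 1.6 mm wider than its plate, lips chamfered 1.5 mm. Then a flat ledge on either side at 32 mm, and a mouth from 32 to 48 mm, 36 mm wider than the plate, on the same centre, with 6 mm side walls.
- slot_wide (a point): Nominal place of the widest block: the centre of its slot floor, 12 mm above the rack's underside. Throat 17.6 mm wide, mouth 52 mm wide. The block is hand-clamped on the bar (holds far beyond 30 N): its true slot centre lies anywhere up to 14 mm to either side along rack y, each block by its own amount, unmeasured. Find it by touch or sight.
- slot_narrow (a point): Nominal place of the narrowest block: the centre of its slot floor, 12 mm above the rack's underside. Throat 9.6 mm wide, mouth 44 mm wide. The block is hand-clamped on the bar (holds far beyond 30 N): its true slot centre lies anywhere up to 14 mm to either side along rack y, each block by its own amount, unmeasured. Find it by touch or sight.
- plate_thick: Bright steel wear-test plate, 16 mm thick (along its y), 40 mm wide (x), 70 mm tall (z), about 352 g (varies by a fifth), upright. Origin: centre of its underside. Starts in its white holder with its underside 8 mm above the bench; the upper 48 mm stand free to be gripped across the thickness.
- plate_thin: Bright steel wear-test plate, 8 mm thick (along its y), 40 mm wide (x), 70 mm tall (z), about 176 g (varies by a fifth), upright. Origin: centre of its underside. Starts in its white holder with its underside 8 mm above the bench; the upper 48 mm stand free to be gripped across the thickness.
- plate_middle: Bright steel wear-test plate, 12 mm thick (along its y), 40 mm wide (x), 70 mm tall (z), about 264 g, upright. Origin: centre of its underside. Already in the middle slot of the rack, to be left there.
- stand_thick: White plastic holder, fixed, 56 x 50 mm, 30 mm tall, in which the thick plate starts: one groove along its x, 22 mm deep, with 1 mm play on either face of the plate. Origin: centre of its underside.
- stand_thin: White plastic holder, fixed, 56 x 50 mm, 30 mm tall, in which the thin plate starts: one groove along its x, 22 mm deep, with 1 mm play on either face of the plate. Origin: centre of its underside.
- sample_jar: Bystander: small lidded jar of oil, 36 mm diameter, 45 mm tall, standing among the work; loose, origin at or near its underside; leave alone.
- dish: Bystander: shallow glass dish, 70 mm diameter, 18 mm tall; loose, origin at or near its underside; leave alone.
- brush: Bystander: cleaning brush lying flat, 150 mm long; loose, origin at or near its underside; leave alone.
- vial_dark: Bystander: dark oil vial with black cap, 28 mm diameter, 85 mm tall; loose, origin at or near its underside; leave alone.
- vial_light: Bystander: amber oil vial with black cap, 28 mm diameter, 85 mm tall; loose, origin at or near its underside; leave alone.
- wrench: Bystander: steel wrench lying flat, 150 mm long; loose, origin at or near its underside; leave alone.
- beaker: Bystander: glass beaker, 68 mm diameter, 85 mm tall; loose, origin at or near its underside; leave alone.
Things that resemble listed ones, but are neither listed nor needed, are in the scene too. What is shaped like the plate_thick but purple is not meant. Leave any blue look-alike of the plate_thin alone.

How it is judged:
At the end, for the whole second after the job is handed in: Thick plate in the widest slot and thin plate in the narrowest (middle plate still in its own): each with its underside within 4 mm of the slot floor, within 15 mm of the slot's middle along its length, parallel to the slot and upright to 0.15 rad, released and at rest (z of plate_thick in the frame of rack between 0.008 and 0.016 m and y of plate_thick in the frame of rack between -0.108 and -0.072 m and x of plate_thick in the frame of rack between -0.015 and 0.015 m and angle between each of plate_thick, plate_thin, plate_middle's own z axis and vertical below 0.15 rad and angle between the x axis of each of plate_thick, plate_thin, plate_middle and the x axis of rack, either way round below 0.15 rad and linear speed of each of plate_thick, plate_thin, plate_middle below 0.02 m/s and z of plate_thin in the frame of rack between 0.008 and 0.016 m and y of plate_thin in the frame of rack between 0.072 and 0.108 m and x of plate_thin in the frame of rack between -0.015 and 0.015 m and z of plate_middle in the frame of rack between 0.008 and 0.016 m and y of plate_middle in the frame of rack between -0.018 and 0.018 m and x of plate_middle in the frame of rack between -0.015 and 0.015 m); the robot touches nothing.
It fails at once if a plate is pressed or dropped on the rack with more than 30 N (contact force between any of plate_thick, plate_thin and rack above 30 N).
It fails at once if the middle plate is moved more than 10 mm (distance of plate_middle from where it was at the start of the episode above 0.01 m).
It fails at once if a bystander is moved more than 30 mm (distance of any of sample_jar, dish, brush, vial_dark, vial_light, wrench, beaker from where it was at the start of the episode above 0.03 m).
It also fails if it takes over 72 s, if anything falls off the work surface, if the arm or the gripper's body presses on something with over 40 N, if the wrist force passes 120 N, or if a joint passes its speed limit or range.

## Robot

A 6-joint arm with a two-finger parallel gripper is mounted at the origin on the work surface. World frame = base frame: x ahead of the robot, y to its left, z up, the work surface at z = 0. Lengths are in m, angles in rad, forces in N, time in s.
With the tool pointing down it reaches from about 0.35 to 0.975 m from the base axis. Payload 4.9 kg.
Tool frame: the origin (TCP) lies at the very end of the fingers, on their centre line; the grasp point (between the pads) lies 19 mm behind it; x points along the fingers, y is the direction in which the jaws open and shut, and the axes are right-handed (so a half turn about x gives the same grasp; the last joint's range is limited). The gripper opens to 85 mm and grips with 20 to 120 N. Pads are 22 mm wide; open, the fingers measure 114 mm over their backs; the gripper's body (76 mm by 85 mm) begins 54 mm behind the grasp point. The pads swing forward as they close: fully open they stand 13 mm farther back than shut.
Start: joints at [1.197, 0.053, 1.613, -0, 1.476, -0.119], TCP at [0.158, 0.605, 0.231] pointing down, gripper open.
Joint ranges: [-3.01, 3.01], [-1.01, 2.22], [0.06, 2.58], [-1.02, 4.17], [0.09, 2.62], [-3.14, 3.14]. Speed limits (rad/s): [2.57, 2.57, 3.14, 3.14, 3.14, 3.14].

## Interface

Orientations are given as a rotation vector (axis times angle).
In Python, from station import ctrl gives the robot as it stands. The module is installed in compiled form; this text tells all that it offers.
- The arm moves only by the shell command python3 -m handwheel 'ROWS' [FORCE]. ROWS is JSON, one flat list of numbers, 7 for each row, row after row: the opening, from 0 (shut) to 1 (fully open), then the shift along the tool's x, y, z in m, then the turn, a rotation vector about the tool's x, y, z in degrees. A call has 1 to 12 rows; each row is the pose to reach, as a shift and turn from the pose commanded when the call began, along the tool's axes at that moment; what a row does not reach only later rows make up. A row lasts 1/12 s, in which the tool goes at most 41.7 mm and 7.16 degrees, less where a joint would pass 70% of its speed; a pose out of reach is approached as far as the arm can. A call with a gripper value outside its range is refused whole. The fingers move at their own pace and stop on an object; FORCE is the grip in N (left out, the last holds). Time passes only in rows, so rows that repeat a pose let the fingers close. It gives the time, the measured TCP pose, the force and the opening at its end, in the units of the state.
- ctrl.get_obs(): the state, without advancing time (a new reading comes with each control period).
- ctrl.get_image(name): name is "scene" or "top" or "wrist"; returns (picture, depth): 384x512x3 uint8, blue, green, red; 384x512 float32, m along the optical axis (not along the pixel's ray), 0 where there is no reading.
- ctrl.camera_params(name): a dict with "fov_y" (degrees; the focal length in pixels is half the picture's height over the tangent of half this angle, whatever the lens; pixels are square), "cx", "cy" (the principal point, pixels), "R" (3x3) and "t" (3): a world point X has camera coordinates R X + t; the wrist camera has in their place "hand_eye" (4x4, takes a point from camera to tool coordinates, whose origin is the TCP and whose axes are the tool frame's). Camera axes: x right, y down, z forward; pixel columns grow to the right and rows downward; lengths in m; the calibration is good to about 2 mm. A picture is of the moment at which its call begins: read the wrist's pose just before it. camera_params takes no time and is no camera call.
- ctrl.finish_job(): hands the job in, once; it reports no verdict.
The state is a dict: "t": time; "q": joint angles; "dq": joint speeds; "effort": joint torques, N m; "tool_pos": TCP position; "tool_rot": TCP orientation; "contact_force": force on the tool from outside, world axes, zero at the start; "wrist_torque": the same for the moment, N m; "opening": finger opening in m.
Only numpy, scipy, OpenCV 4.12 (cv2) and the standard library are available. Lean on these libraries where they do the work, as an engineer would, in place of code of your own. Each camera call takes 0.05 s, during which the arm holds its last target.

## Working session

There is one attempt and no reset: what is moved stays moved. The work goes in short steps, Python scripts to look and compute and a shell command to move; the robot and the scene stay as the last step left them, time stands still between calls to the robot, and variables do not carry over. Pictures are saved under pics/ and viewed, and the job is handed in when it is done.

```bash
mkdir -p pics; ls; python3 - <<'E'
from station import ctrl
import cv2,numpy as np
o=ctrl.get_obs()
for k,v in o.items(): print(k,np.round(v,4))
for n in ["scene","top","wrist"]:
    im,d=ctrl.get_image(n); cv2.imwrite(f"pics/{n}0.png",im); np.save(f"pics/{n}0.npy",d)
    p=ctrl.camera_params(n); print(n,{k:np.round(v,4).tolist() for k,v in p.items()})
E
```

```text
pics
t 0.0
q [ 1.197   0.0534  1.6143  0.      1.476  -0.119 ]
dq [ 0.0018 -0.0003 -0.0015  0.0001 -0.0032  0.0017]
effort [ 1.50000e-03 -3.93685e+01 -3.70173e+01 -1.00000e-04  7.10000e-03
  0.00000e+00]
tool_pos [0.1573 0.6042 0.2301]
tool_rot [ 0.1984  1.5621 -0.2016]
contact_force [ 0.1907 -0.6864 -0.1464]
wrist_torque [ 0.0389 -0.0389 -0.0197]
opening 0.0853
scene {'fov_y': 48.6974, 'cx': 259.7068, 'cy': 190.4279, 'R': [[0.5347, 0.8451, -0.0017], [0.6216, -0.3947, -0.6766], [-0.5725, 0.3607, -0.7363]], 't': [-0.3035, -0.3324, 1.367]}
top {'fov_y': 42.8952, 'cx': 260.2067, 'cy': 193.3638, 'R': [[0.0084, -0.9999, -0.0126], [-0.9977, -0.0075, -0.0667], [0.0666, 0.0131, -0.9977]], 't': [-0.0001, 0.5765, 1.339]}
wrist {'fov_y': 69.382, 'cx': 258.1596, 'cy': 198.5073, 'hand_eye': [[0.0012, -0.2585, 0.966, -0.1431], [1.0, 0.0003, -0.0012, -0.0], [-0.0, 0.966, 0.2585, -0.0651], [0.0, 0.0, 0.0, 1.0]]}
```

View pics/top0.png

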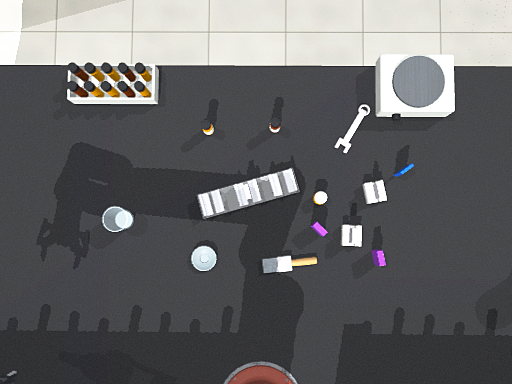

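View pics/scene0.png

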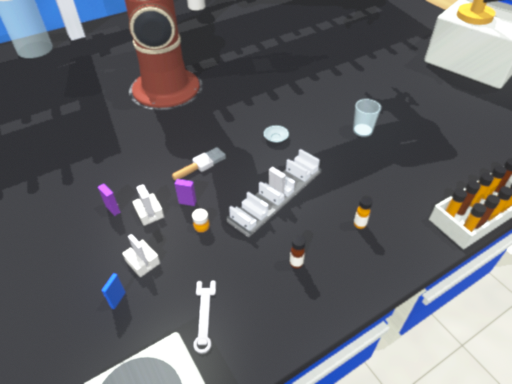

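View pics/wrist0.png

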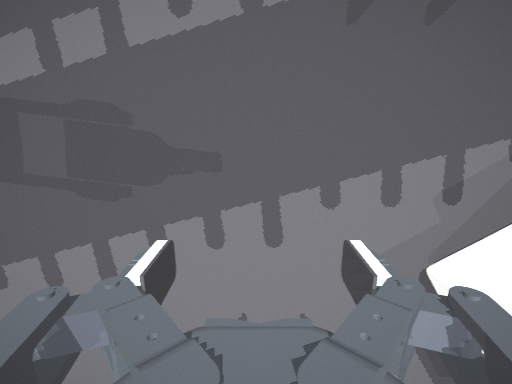

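```bash
cat > h.py <<'E'
from station import ctrl
import cv2,numpy as np
from scipy.spatial.transform import Rotation as Ro
def intr(p): return 192/np.tan(np.radians(p['fov_y']/2))
def w2c(n,obs=None):
    p=ctrl.camera_params(n)
    if n!='wrist': return np.array(p['R']),np.array(p['t']),p
    H=np.array(p['hand_eye']); T=np.eye(4); T[:3,:3]=Ro.from_rotvec(obs['tool_rot']).as_matrix(); T[:3,3]=obs['tool_pos']
    M=np.linalg.inv(T@H); return M[:3,:3],M[:3,3],p
def ray(n,u,v,z,obs=None):
    R,t,p=w2c(n,obs); f=intr(p)
    d=R.T@np.array([(u-p['cx'])/f,(v-p['cy'])/f,1]); c=-R.T@t
    return c+d*(z-c[2])/d[2]
def dep(n,D,obs=None):
    R,t,p=w2c(n,obs); f=intr(p); v,u=np.mgrid[:384,:512]
    P=np.stack([(u-p['cx'])/f*D,(v-p['cy'])/f*D,D],-1)
    return (P-t)@R
def proj(n,X,obs=None):
    R,t,p=w2c(n,obs); f=intr(p); c=np.asarray(X)@R.T+t
    return np.stack([c[...,0]/c[...,2]*f+p['cx'],c[...,1]/c[...,2]*f+p['cy']],-1)
E
python3 - <<'E'
from h import *
im=cv2.imread('pics/top0.png');D=np.load('pics/top0.npy')
P=dep('top',D)
a=im[155:275,190:390]; cv2.imwrite('pics/topc.png',cv2.resize(a,None,fx=4,fy=4,interpolation=cv2.INTER_CUBIC))
z=P[155:275,190:390,2]; cv2.imwrite('pics/topz.png',cv2.resize(cv2.applyColorMap(np.clip(z*3000,0,255).astype(np.uint8),cv2.COLORMAP_JET),None,fx=4,fy=4,interpolation=cv2.INTER_NEAREST))
m=(P[...,2]>0.02)&(P[...,2]<.2)&(D>0)
n,l,s,c=cv2.connectedComponentsWithStats(m.astype(np.uint8))
for i in range(1,n):
    if s[i,4]>40 and np.linalg.norm(c[i]-[256,200])<220:
        q=P[l==i]; print(i,s[i],c[i].round(),np.median(q,0).round(3),q[:,2].max().round(3))
E
```

```text
1 [ 377   54   78   67 4778] [415.  85.] [ 0.868 -0.41   0.072] 0.09
2 [  67   62   91   41 2515] [111.  82.] [0.865 0.415 0.058] 0.106
3 [270 117  11  15 129] [275. 124.] [ 0.759 -0.034  0.081] 0.09
4 [201 120  13  14 134] [207. 126.] [0.752 0.15  0.081] 0.09
5 [396 164  18  12  78] [405. 170.] [ 0.641 -0.384  0.066] 0.073
6 [283 169  14  24 203] [290. 181.] [ 0.612 -0.077  0.033] 0.053
7 [269 174  14  23 191] [275. 185.] [ 0.599 -0.036  0.032] 0.054
8 [235 179  27  27 456] [248. 192.] [0.577 0.038 0.034] 0.089
10 [365 180  22  24 366] [375. 192.] [ 0.582 -0.309  0.031] 0.085
11 [211 190  14  23 194] [218. 201.] [0.553 0.12  0.032] 0.055
12 [199 193  15  24 207] [206. 204.] [0.544 0.154 0.033] 0.052
13 [315 192  12  12 120] [320. 197.] [ 0.566 -0.16   0.045] 0.05
14 [103 206  30  26 403] [116. 219.] [0.502 0.402 0.063] 0.092
16 [312 222  16  15 113] [319. 229.] [ 0.479 -0.154  0.069] 0.075
17 [342 225  20  21 360] [352. 235.] [ 0.463 -0.24   0.032] 0.083
23 [373 250  13  16 155] [379. 257.] [ 0.404 -0.313  0.067] 0.076
28 [278 257  13  14  50] [284. 262.] [ 0.388 -0.062  0.022] 0.026
70 [246 378  30   6 106] [260. 381.] [0.069 0.001 0.025] 0.044
```

View pics/topc.png

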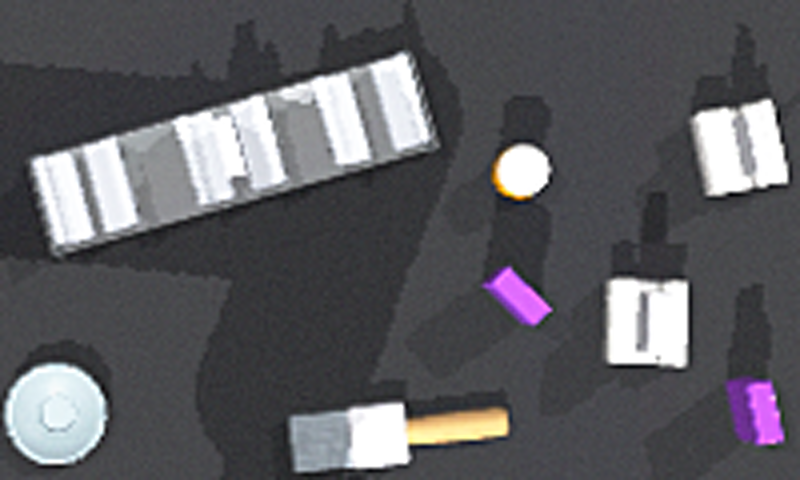

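View pics/topz.png

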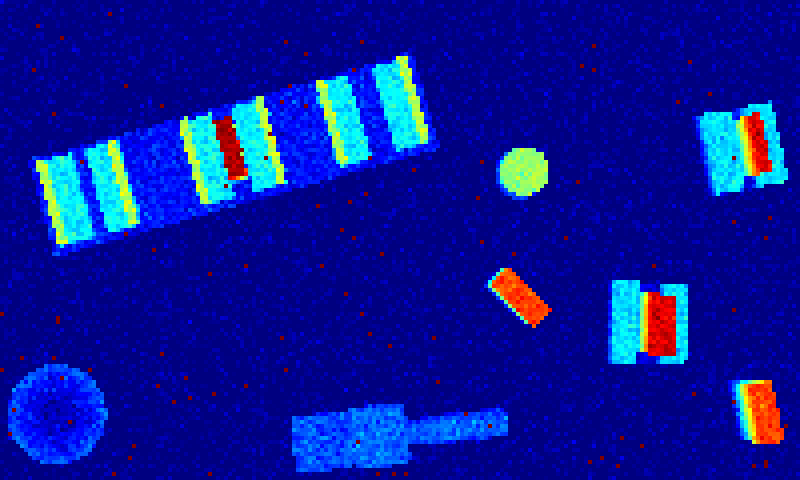

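```bash
python3 - <<'E'
from h import *
D=np.load('pics/top0.npy');P=dep('top',D)
def rect(q,name):
    r=cv2.minAreaRect((q[:,:2]*1000).astype(np.float32)); print(name,np.round(r[0],1),np.round(r[1],1),round(r[2],2))
def comp(lo,hi,box):
    m=np.zeros(D.shape,np.uint8);u0,v0,u1,v1=box
    mm=(P[...,2]>lo)&(P[...,2]<hi)&(D>0);m[v0:v1,u0:u1]=mm[v0:v1,u0:u1]
    n,l,s,c=cv2.connectedComponentsWithStats(m);i=1+np.argmax(s[1:,4]);return P[l==i]
rect(comp(.007,.2,(190,160,305,225)),'bar')
for nm,b in dict(thick=(338,222,368,250),thin=(360,175,392,207)).items():
    rect(comp(.01,.037,b),nm+' stand'); q=comp(.066,.1,b);rect(q,nm+' plate'); print(np.median(q,0))
q=comp(.066,.1,(235,175,265,215));rect(q,'mid');print(np.median(q,0))
E
```

```text
bar [578.   38.7] [ 71.3 279.8] 16.21
thick stand [ 463.1 -231.6] [18.6 55.7] 88.27
thick plate [ 462.8 -247.8] [17.3 39.7] 87.14
[ 0.46180405 -0.24718668  0.07705379]
thin stand [ 583.4 -312.9] [56.2 51.2] 11.19
thin plate [ 583.2 -312.6] [39.3  9.2] 11.74
[ 0.58381898 -0.31186296  0.07644122]
mid [577.3  38.6] [39.1 11.9] 16.65
[0.57699807 0.0386673  0.08129621]
```

```bash
cat >> h.py <<'E'
def goto(x,y,z,yaw,obs=None):
    "shift/turn from current measured pose so tool points down with tool y along (−sin,cos)(yaw) either sign"
    o=obs or ctrl.get_obs(); R=Ro.from_rotvec(o['tool_rot']).as_matrix(); a=np.radians(yaw)
    best=None
    for s in (1,-1):
        X=np.array([0,0,-1.]);Y=s*np.array([-np.sin(a),np.cos(a),0]);T=np.stack([X,Y,np.cross(X,Y)],1)
        r=np.degrees(Ro.from_matrix(R.T@T).as_rotvec())
        if best is None or np.linalg.norm(r)<np.linalg.norm(best): best=r
    d=R.T@(np.array([x,y,z])-o['tool_pos'])
    print('shift',d.round(4),'turn',best.round(2),'| q6',round(o['q'][5],2),'t',round(o['t'],2))
def st():
    o=ctrl.get_obs();print('t',round(o['t'],2),'pos',o['tool_pos'].round(4),'F',np.round(o['contact_force'],1),'M',np.round(o['wrist_torque'],2),'open',round(o['opening'],4)); return o
RK=np.array([.578,.0387]);RA=np.radians(16.35)
def rk(x,y): return RK+np.array([np.cos(RA)*x-np.sin(RA)*y,np.sin(RA)*x+np.cos(RA)*y])
def torack(p):
    d=np.asarray(p)[...,:2]-RK; return np.stack([d[...,0]*np.cos(RA)+d[...,1]*np.sin(RA),-d[...,0]*np.sin(RA)+d[...,1]*np.cos(RA)],-1)
E
python3 - <<'E'
from h import *
o=st();print(Ro.from_rotvec(o['tool_rot']).as_matrix().round(3))
for yy in (0,.09,-.09): print(rk(0,yy)); goto(*rk(0,yy),.25,16.35)
D=np.load('pics/top0.npy');P=dep('top',D);r=torack(P)
m=(abs(r[...,0])<.028)&(D>0)
for lo in range(-136,136,3):
    k=m&(r[...,1]*1000>=lo)&(r[...,1]*1000<lo+3)
    if k.sum(): print(lo+1.5,int(np.median(P[k][:,2])*1000),end='; ')
E
```

```text
t 0.15 pos [0.1574 0.6044 0.2303] F [ 0.7 -0.5 -0.5] M [-0.02  0.03  0.06] open 0.0855
[[-0.001  0.252  0.968]
 [-0.002  0.968 -0.252]
 [-1.    -0.002 -0.   ]]
[0.578  0.0387]
shift [-0.0191 -0.4414  0.5496] turn [-3.095e+01 -3.000e-02  9.000e-02] | q6 -0.12 t 0.15
[0.55266462 0.1250604 ]
shift [-0.0192 -0.3642  0.5033] turn [-3.095e+01 -3.000e-02  9.000e-02] | q6 -0.12 t 0.15
[ 0.60333538 -0.0476604 ]
shift [-0.0189 -0.5186  0.5959] turn [-3.095e+01 -3.000e-02  9.000e-02] | q6 -0.12 t 0.15
-134.5 13; -131.5 45; -128.5 47; -125.5 35; -122.5 29; -119.5 31; -116.5 31; -113.5 31; -110.5 31; -107.5 12; -104.5 12; -101.5 11; -98.5 12; -95.5 10; -92.5 12; -89.5 31; -86.5 30; -83.5 31; -80.5 30; -77.5 31; -74.5 32; -71.5 46; -68.5 45; -65.5 12; -62.5 11; -59.5 11; -56.5 12; -53.5 12; -50.5 10; -47.5 10; -44.5 11; -41.5 12; -38.5 12; -35.5 11; -32.5 10; -29.5 46; -26.5 47; -23.5 33; -20.5 32; -17.5 31; -14.5 31; -11.5 31; -8.5 31; -5.5 70; -2.5 80; 0.5 81; 3.5 80; 6.5 38; 9.5 30; 12.5 31; 15.5 32; 18.5 31; 21.5 32; 24.5 41; 27.5 47; 30.5 46; 33.5 12; 36.5 11; 39.5 11; 42.5 11; 45.5 10; 48.5 12; 51.5 12; 54.5 9; 57.5 10; 60.5 12; 63.5 11; 66.5 11; 69.5 12; 72.5 10; 75.5 38; 78.5 46; 81.5 44; 84.5 31; 87.5 29; 90.5 32; 93.5 31; 96.5 31; 99.5 12; 102.5 11; 105.5 12; 108.5 27; 111.5 32; 114.5 30; 117.5 30; 120.5 31; 123.5 31; 126.5 44; 129.5 47; 132.5 45; 135.5 12;
```

```bash
python3 - <<'E'
from h import *
goto(.462,-.2475,.20,-2.2)
E
```

```text
shift [ 0.0314 -0.7475  0.5095] turn [-12.4   -0.02   0.09] | q6 -0.12 t 0.15
```

```bash
python3 -m handwheel '[1,0,-0.31,0.39,-12.4,0,0, 1,0,-0.31,0.39,-12.4,0,0, 1,0,-0.31,0.39,-12.4,0,0, 1,0,-0.31,0.39,-12.4,0,0, 1,0,-0.31,0.39,-12.4,0,0, 1,0,-0.31,0.39,-12.4,0,0, 1,0,-0.31,0.39,-12.4,0,0, 1,0,-0.31,0.39,-12.4,0,0, 1,0,-0.31,0.39,-12.4,0,0, 1,0,-0.31,0.39,-12.4,0,0, 1,0,-0.31,0.39,-12.4,0,0, 1,0,-0.31,0.39,-12.4,0,0]' 30; python3 - <<'E'
from h import *
o=st();goto(.462,-.2475,.20,-2.2)
E
```

```text
t: 1.15
tool_pos: [0.4575, 0.2045, 0.2312]
tool_rot: [0.03, 1.57, -0.03]
contact_force: [0.7, 0.4, -0.9]
opening: 0.0855
t 1.15 pos [0.4575 0.2045 0.2312] F [ 0.7  0.4 -0.9] M [-0.02 -0.02  0.01] open 0.0855
shift [ 0.0312 -0.4515  0.022 ] turn [-0.02  0.01 -0.  ] | q6 -1.26 t 1.15
```

```bash
python3 -m handwheel '[1,0.03,-0.452,0.022,0,0,0, 1,0.03,-0.452,0.022,0,0,0, 1,0.03,-0.452,0.022,0,0,0, 1,0.03,-0.452,0.022,0,0,0, 1,0.03,-0.452,0.022,0,0,0, 1,0.03,-0.452,0.022,0,0,0, 1,0.03,-0.452,0.022,0,0,0, 1,0.03,-0.452,0.022,0,0,0, 1,0.03,-0.452,0.022,0,0,0, 1,0.03,-0.452,0.022,0,0,0, 1,0.03,-0.452,0.022,0,0,0, 1,0.03,-0.452,0.022,0,0,0]' 30; python3 - <<'E'
from h import *
o=st()
im,d=ctrl.get_image('wrist');cv2.imwrite('pics/w1.png',im);np.save('pics/w1.npy',d)
P=dep('wrist',d,o)
def rect(q,name):
    r=cv2.minAreaRect((q[:,:2]*1000).astype(np.float32)); print(name,np.round(r[0],1),np.round(r[1],1),round(r[2],2),len(q))
for lo,hi,n in((.066,.09,'plate'),(.02,.037,'stand')):
    m=((P[...,2]>lo)&(P[...,2]<hi)&(d>0)&(np.hypot(P[...,0]-.462,P[...,1]+.2475)<.04)).astype(np.uint8)
    k,l,s,c=cv2.connectedComponentsWithStats(m)
    for i in range(1,k):
        if s[i,4]>100: q=P[l==i];rect(q,n);print(c[i],np.median(q,0))
E
```

```text
t: 2.15
tool_pos: [0.4604, -0.2513, 0.2005]
tool_rot: [0.034, 1.572, -0.036]
contact_force: [-0.3, 0.6, 1.0]
opening: 0.0854
t 2.15 pos [ 0.4604 -0.2513  0.2005] F [-0.3  0.6  1. ] M [0.   0.03 0.  ] open 0.0854
plate [ 464.  -247.7] [15.1 39.3] 87.61 653
[262.4992343  195.06584992] [ 0.46264435 -0.24771764  0.07843632]
stand [ 464.9 -230.9] [15.4 55.7] 88.07 646
[276.86377709 184.70588235] [ 0.46330606 -0.23061783  0.03049122]
stand [ 464.1 -256.8] [32.2 55.7] 87.58 720
[248.1375     184.38611111] [ 0.46083672 -0.26409981  0.03049415]
```

View pics/w1.png

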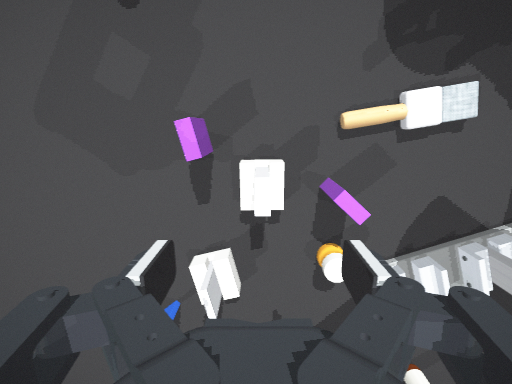

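```bash
python3 - <<'E'
from h import *
goto(.463,-.2477,.050,-2.3)
E
```

```text
shift [0.1505 0.0009 0.0025] turn [-0.17 -0.08 -0.04] | q6 -2.16 t 2.2
```

```bash
python3 -m handwheel '[1,0.03,0.001,0.0025,0,0,0, 1,0.06,0.001,0.0025,0,0,0, 1,0.09,0.001,0.0025,0,0,0, 1,0.12,0.001,0.0025,0,0,0, 1,0.14,0.001,0.0025,0,0,0, 1,0.15,0.001,0.0025,0,0,0, 1,0.15,0.001,0.0025,0,0,0, 1,0.15,0.001,0.0025,0,0,0]' 40; python3 -c "
from h import *
st();goto(.463,-.2477,.050,-2.3)"
```

```text
t: 2.87
tool_pos: [0.4643, -0.2445, 0.0517]
tool_rot: [0.03, 1.571, -0.029]
contact_force: [-0.3, -0.2, 0.3]
opening: 0.0854
t 2.87 pos [ 0.4643 -0.2445  0.0517] F [-0.3 -0.2  0.3] M [ 0.01  0.01 -0.01] open 0.0854
shift [ 0.0017 -0.0032 -0.0011] turn [ 0.15  0.   -0.01] | q6 -2.16 t 2.87
```

```bash
python3 -m handwheel '[1,0.0015,-0.003,-0.001,0,0,0, 0.5,0.0015,-0.003,-0.001,0,0,0, 0.3,0.0015,-0.003,-0.001,0,0,0, 0.1,0.0015,-0.003,-0.001,0,0,0, 0,0.0015,-0.003,-0.001,0,0,0, 0,0.0015,-0.003,-0.001,0,0,0, 0,0.0015,-0.003,-0.001,0,0,0, 0,0.0015,-0.003,-0.001,0,0,0]' 40; python3 -c "
from h import *
st();goto(.463,-.2477,.050,-2.3)"
```

```text
t: 3.53
tool_pos: [0.463, -0.2481, 0.0501]
tool_rot: [0.03, 1.57, -0.03]
contact_force: [-0.3, 0.6, 2.7]
opening: 0.0154
t 3.53 pos [ 0.463  -0.2481  0.0501] F [-0.3  0.6  2.7] M [ 0.09  0.01 -0.01] open 0.0154
shift [ 0.0001  0.0004 -0.0001] turn [ 0.1   0.02 -0.  ] | q6 -2.17 t 3.53
```

```bash
python3 -m handwheel '[0,-0.005,0,0,0,0,0, 0,-0.015,0,0,0,0,0, 0,-0.03,0,0,0,0,0, 0,-0.055,0,0,0,0,0, 0,-0.08,0,0,0,0,0, 0,-0.11,0,0,0,0,0, 0,-0.13,0,0,0,0,0, 0,-0.13,0,0,0,0,0, 0,-0.13,0,0,0,0,0]' 60; python3 -c "
from h import *
st();goto(*rk(0,-.1),.180,16.35)
im,d=ctrl.get_image('scene');cv2.imwrite('pics/s2.png',im[120:320,60:360])
"
```

```text
t: 4.28
tool_pos: [0.4633, -0.2484, 0.1809]
tool_rot: [0.029, 1.569, -0.031]
contact_force: [0.0, 0.7, -4.6]
opening: 0.0148
t 4.28 pos [ 0.4633 -0.2484  0.1809] F [ 0.   0.7 -4.6] M [ 0.06 -0.02 -0.01] open 0.0148
shift [0.0009 0.1964 0.1355] turn [-18.55   0.1    0.1 ] | q6 -2.17 t 4.28
```

View pics/s2.png

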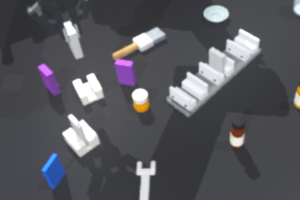

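```bash
python3 -m handwheel '[0,0,0.015,0.01,-3,0,0, 0,0,0.04,0.028,-7,0,0, 0,0,0.068,0.047,-11,0,0, 0,0,0.096,0.066,-15,0,0, 0,0,0.124,0.085,-18.5,0.1,0.1, 0,0,0.15,0.104,-18.5,0.1,0.1, 0,0,0.172,0.118,-18.5,0.1,0.1, 0,0,0.188,0.13,-18.5,0.1,0.1, 0,0,0.196,0.1355,-18.5,0.1,0.1, 0,0,0.196,0.1355,-18.5,0.1,0.1, 0,0,0.196,0.1355,-18.5,0.1,0.1, 0,0,0.196,0.1355,-18.5,0.1,0.1]' 60; python3 -c "
from h import *
o=st();goto(*rk(0,-.1),.180,16.35)
im,d=ctrl.get_image('wrist');cv2.imwrite('pics/w3.png',im);np.save('pics/w3.npy',d);np.save('pics/w3o.npy',o,allow_pickle=True)
"
```

```text
t: 5.33
tool_pos: [0.6046, -0.0582, 0.1785]
tool_rot: [-0.221, 1.563, 0.224]
contact_force: [-0.2, -0.0, -3.5]
opening: 0.015
t 5.33 pos [ 0.6046 -0.0582  0.1785] F [-0.2 -0.  -3.5] M [-0.02  0.02 -0.03] open 0.015
shift [-0.0015  0.0005  0.0017] turn [-0.1  -0.22 -0.15] | q6 -2.07 t 5.33
```

View pics/w3.png

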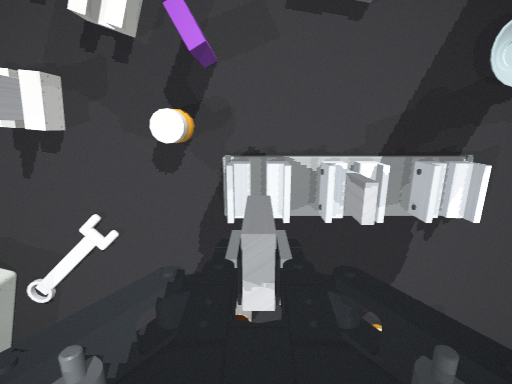

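```bash
cat >> h.py <<'E'
def edges(P,D,x0,x1,z0,zlo,zhi,y0,y1):
    "rack-y extents of connected runs of points with z in band"
    r=torack(P); m=(D>0)&(r[...,0]>x0)&(r[...,0]<x1)&(P[...,2]>zlo)&(P[...,2]<zhi)&(r[...,1]>y0)&(r[...,1]<y1)
    y=np.sort(r[m][:,1])*1000
    if len(y)==0: return
    k=np.split(y,np.where(np.diff(y)>3)[0]+1)
    return [(round(np.percentile(a,1),1),round(np.percentile(a,99),1),len(a)) for a in k if len(a)>8]
E
python3 - <<'E'
from h import *
o=np.load('pics/w3o.npy',allow_pickle=True).item();D=np.load('pics/w3.npy');P=dep('wrist',D,o)
print('floor',edges(P,D,-.027,-.008,0,.005,.018,-.14,.14))
print('ledge',edges(P,D,-.027,-.008,0,.026,.037,-.14,.14))
print('wall',edges(P,D,-.027,-.008,0,.044,.052,-.14,.14))
r=torack(P)
m=(D>0)&(P[...,2]>.085)&(P[...,2]<.2)&(abs(r[...,0])<.05)&(abs(r[...,1]+.1)<.02)
m=(D>0)&(P[...,2]>.120)&(P[...,2]<.150)&(abs(r[...,0])<.05)&(abs(r[...,1]+.1)<.013)
print('TCP rack',torack(o['tool_pos'])*1000)
for z in np.arange(.130,.21,.01):
    k=(D>0)&(abs(P[...,2]-z)<.004)&(abs(r[...,0])<.03)&(abs(r[...,1]+.1)<.013)
    if k.sum()>5: print(z.round(3),k.sum(),np.percentile(r[k],[2,50,98],axis=0).round(4).tolist())
# bar outline
q=r[(D>0)&(P[...,2]>.005)&(P[...,2]<.055)&(abs(r[...,0])<.045)&(abs(r[...,1])<.16)]
rr=cv2.minAreaRect((q*1000).astype(np.float32));print(rr)
# plate middle
k=(D>0)&(P[...,2]>.06)&(P[...,2]<.09)&(abs(r[...,0])<.03)&(abs(r[...,1])<.02)
print(np.percentile(r[k],[1,50,99],axis=0))
E
```

```text
floor [(np.float64(-139.9), np.float64(-135.2), 53), (np.float64(-108.6), np.float64(-91.7), 260), (np.float64(-63.8), np.float64(-30.1), 515), (np.float64(-2.8), np.float64(6.8), 79), (np.float64(39.7), np.float64(75.1), 492), (np.float64(106.1), np.float64(108.7), 19)]
ledge [(np.float64(-126.1), np.float64(-109.1), 305), (np.float64(-91.2), np.float64(-74.2), 305), (np.float64(-32.1), np.float64(-30.0), 53), (np.float64(-19.4), np.float64(24.0), 503), (np.float64(72.1), np.float64(75.3), 118), (np.float64(90.8), np.float64(97.6), 93), (np.float64(106.4), np.float64(125.3), 419)]
wall [(np.float64(-132.0), np.float64(-126.1), 119), (np.float64(-74.0), np.float64(-68.6), 115), (np.float64(-30.5), np.float64(-24.3), 134), (np.float64(-6.9), np.float64(4.0), 38), (np.float64(23.1), np.float64(29.9), 146), (np.float64(73.5), np.float64(80.7), 161), (np.float64(123.4), np.float64(130.9), 175)]
TCP rack [  -1.73148343 -100.50788485]
0.14 45 [[-0.0206, -0.1076], [-0.0203, -0.1008], [-0.0201, -0.0927]]
0.15 84 [[-0.0206, -0.1078], [-0.0202, -0.1005], [-0.0198, -0.0926]]
0.16 89 [[-0.0206, -0.1077], [-0.0202, -0.1008], [-0.0199, -0.093]]
0.17 119 [[-0.0206, -0.108], [-0.0202, -0.1003], [-0.0199, -0.0931]]
0.18 152 [[-0.0205, -0.1109], [-0.0201, -0.1008], [-0.0126, -0.0892]]
0.19 260 [[-0.0204, -0.1126], [-0.0199, -0.0998], [-0.0123, -0.0876]]
0.2 339 [[-0.0205, -0.1125], [-0.0199, -0.1004], [-0.0122, -0.0875]]
((1.7906875610351562, -0.4957427978515625), (279.7339782714844, 73.55615997314453), 89.85761260986328)
[[-1.83093317e-02 -6.83632919e-03]
 [-7.57529261e-05 -3.93775814e-03]
 [ 2.09578851e-02  5.27321840e-03]]
```

```bash
python3 -m handwheel '[0,0.01,0,0,0,0,0, 0,0.03,0,0.001,0,0,0, 0,0.055,0,0.0015,0,0,0, 0,0.075,0,0.0015,0,0,0, 0,0.09,0,0.0015,0,0,0, 0,0.098,0,0.0015,0,0,0, 0,0.098,0,0.0015,0,0,0, 0,0.098,0,0.0015,0,0,0]' 60; python3 -c "
from h import *
o=st();goto(*rk(0,-.1002),.080,16.35)
D=ctrl.get_image('wrist');cv2.imwrite('pics/w4.png',D[0]);D=D[1];P=dep('wrist',D,o);r=torack(P)
print(torack(o['tool_pos'])*1000)
print('floor',edges(P,D,-.034,-.022,0,.005,.018,-.14,-.06));print('ledge',edges(P,D,-.034,-.022,0,.026,.037,-.14,-.06));print('wall',edges(P,D,-.034,-.022,0,.044,.052,-.14,-.06))
for z in np.arange(.04,.08,.005):
    k=(D>0)&(abs(P[...,2]-z)<.0025)&(abs(r[...,0])<.0215)&(abs(r[...,1]+.1)<.013)
    if k.sum()>5: print(z.round(3),k.sum(),np.percentile(r[k],[2,50,98],axis=0).round(4).tolist())
"
```

```text
t: 6.05
tool_pos: [0.6068, -0.0573, 0.0817]
tool_rot: [-0.221, 1.561, 0.224]
contact_force: [0.3, 0.2, -4.6]
opening: 0.0151
t 6.05 pos [ 0.6068 -0.0573  0.0817] F [ 0.3  0.2 -4.6] M [ 0.    0.03 -0.  ] open 0.0151
shift [ 0.0017 -0.     -0.0006] turn [-0.09 -0.1  -0.12] | q6 -2.07 t 6.05
[   0.618376   -100.19339354]
floor [(np.float64(-139.1), np.float64(-60.4), 1157)]
ledge [(np.float64(-131.4), np.float64(-109.0), 289), (np.float64(-91.3), np.float64(-69.2), 284)]
wall [(np.float64(-131.9), np.float64(-126.0), 108), (np.float64(-74.3), np.float64(-68.4), 105)]
0.045 46 [[-0.0182, -0.1073], [-0.0179, -0.0995], [-0.0175, -0.0925]]
0.05 47 [[-0.0182, -0.1076], [-0.0179, -0.0999], [-0.0176, -0.0926]]
0.055 52 [[-0.0183, -0.1074], [-0.0179, -0.1002], [-0.0174, -0.0923]]
0.06 55 [[-0.0181, -0.1078], [-0.0178, -0.1005], [-0.0173, -0.0926]]
0.065 65 [[-0.0182, -0.1071], [-0.0179, -0.1005], [-0.0175, -0.0933]]
0.07 64 [[-0.0181, -0.1076], [-0.0178, -0.0999], [-0.0174, -0.0925]]
0.075 73 [[-0.0183, -0.1076], [-0.0178, -0.0999], [-0.0176, -0.0926]]
```

View pics/w4.png

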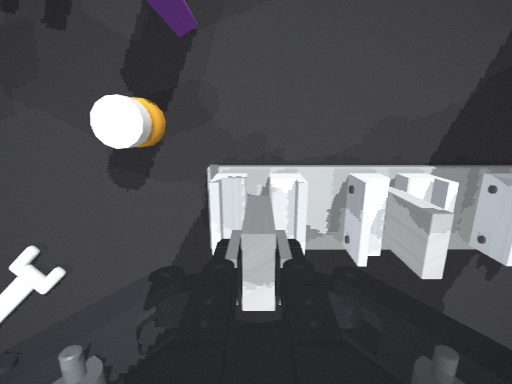

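```bash
python3 -m handwheel '[0,0.003,0,0,0,0,0, 0,0.006,0,0,0,0,0, 0,0.008,0,0,0,0,0, 0,0.01,0,0,0,0,0, 0,0.011,0,0,0,0,0, 0,0.012,0,0,0,0,0, 0,0.012,0,0,0,0,0]' 60; python3 -c "
from h import *
o=st();print(torack(o['tool_pos'])*1000)"
```

```text
t: 6.68
tool_pos: [0.6069, -0.0567, 0.0695]
tool_rot: [-0.222, 1.561, 0.225]
contact_force: [-0.2, 0.1, -3.4]
opening: 0.015
t 6.68 pos [ 0.6069 -0.0567  0.0695] F [-0.2  0.1 -3.4] M [-0.03  0.    0.03] open 0.015
[  0.82158115 -99.70598938]
```

```bash
python3 -m handwheel '[0,0.002,0,0,0,0,0, 0,0.004,0,0,0,0,0, 0,0.006,0,0,0,0,0, 0,0.008,0,0,0,0,0, 0,0.01,0,0,0,0,0, 0,0.0115,0,0,0,0,0, 0,0.0125,0,0,0,0,0, 0,0.013,0,0,0,0,0]' 60; python3 -c "
from h import *
o=st();print(torack(o['tool_pos'])*1000)"
```

```text
t: 7.35
tool_pos: [0.6069, -0.0567, 0.0565]
tool_rot: [-0.222, 1.561, 0.225]
contact_force: [-0.5, 0.6, -3.9]
opening: 0.0149
t 7.35 pos [ 0.6069 -0.0567  0.0565] F [-0.5  0.6 -3.9] M [-0.01 -0.01  0.03] open 0.0149
[  0.81650571 -99.70584025]
```

Free so far; now 0.5 mm steps to the floor.

```bash
python3 -m handwheel '[0,0.0005,0,0,0,0,0, 0,0.001,0,0,0,0,0, 0,0.0015,0,0,0,0,0, 0,0.0015,0,0,0,0,0]' 60; python3 -m handwheel '[0,0.0003,0,0,0,0,0, 0,0.0006,0,0,0,0,0, 0,0.0006,0,0,0,0,0]' 60;
```

```text
t: 7.68
tool_pos: [0.6069, -0.0568, 0.0552]
tool_rot: [-0.222, 1.561, 0.225]
contact_force: [0.7, -0.4, -3.0]
opening: 0.0153
t: 7.93
tool_pos: [0.607, -0.0568, 0.0547]
tool_rot: [-0.222, 1.561, 0.225]
contact_force: [-0.0, -0.8, -3.9]
opening: 0.0151
```

```bash
python3 -m handwheel '[0,0.0004,0,0,0,0,0, 0,0.0006,0,0,0,0,0, 0,0.0006,0,0,0,0,0]' 60; python3 -m handwheel '[0,0.0003,0,0,0,0,0, 0,0.0005,0,0,0,0,0, 0,0.0005,0,0,0,0,0]' 60;
```

```text
t: 8.18
tool_pos: [0.6071, -0.0568, 0.0543]
tool_rot: [-0.222, 1.561, 0.225]
contact_force: [-0.4, 0.1, -3.3]
opening: 0.0152
t: 8.43
tool_pos: [0.6071, -0.0568, 0.0543]
tool_rot: [-0.222, 1.561, 0.225]
contact_force: [-3.0, -0.2, 1.7]
opening: 0.0152
```

```bash
python3 -m handwheel '[0.22,0,0,0,0,0,0, 0.3,-0.0005,0,0,0,0,0, 0.4,-0.0005,0,0,0,0,0, 0.5,-0.0005,0,0,0,0,0, 0.5,-0.0005,0,0,0,0,0, 0.5,-0.01,0,0,0,0,0, 0.5,-0.035,0,0,0,0,0, 0.5,-0.065,0,0,0,0,0, 0.6,-0.095,0,0,0,0,0, 1,-0.12,0,0,0,0,0, 1,-0.125,0,0,0,0,0]' 40; python3 -c "
from h import *
o=st();im,D=ctrl.get_image('wrist');cv2.imwrite('pics/w5.png',im);P=dep('wrist',D,o);r=torack(P)
k=(D>0)&(P[...,2]>.065)&(P[...,2]<.1)&(abs(r[...,0])<.03)&(abs(r[...,1]+.1)<.02)
print('plate',np.percentile(np.c_[r[k],P[k][:,2:]],[2,50,98],axis=0).round(4).tolist())
k=(D>0)&(P[...,2]>.065)&(P[...,2]<.1)&(abs(r[...,0])<.03)&(abs(r[...,1])<.02)
print('mid',np.percentile(np.c_[r[k],P[k][:,2:]],[2,50,98],axis=0).round(4).tolist())
goto(.5835,-.3122,.20,11.5)
"
```

```text
t: 9.35
tool_pos: [0.6103, -0.0576, 0.1858]
tool_rot: [-0.225, 1.551, 0.222]
contact_force: [1.2, 0.3, 1.2]
opening: 0.0734
t 9.35 pos [ 0.6103 -0.0576  0.1858] F [1.2 0.3 1.2] M [ 0.   -0.05  0.04] open 0.0734
plate [[-0.0175, -0.107, 0.0682], [0.0001, -0.0996, 0.0824], [0.0211, -0.0922, 0.0839]]
mid [[-0.0182, -0.0067, 0.0658], [0.0001, -0.0032, 0.0818], [0.0208, 0.005, 0.0834]]
shift [-0.0157 -0.2371 -0.0967] turn [4.8  0.37 0.12] | q6 -2.07 t 9.4
```

View pics/w5.png

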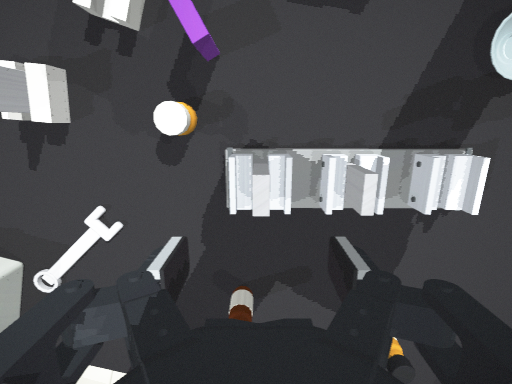

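```bash
python3 -m handwheel '[1,-0.015,-0.237,-0.097,4.8,0.4,0.1, 1,-0.015,-0.237,-0.097,4.8,0.4,0.1, 1,-0.015,-0.237,-0.097,4.8,0.4,0.1, 1,-0.015,-0.237,-0.097,4.8,0.4,0.1, 1,-0.015,-0.237,-0.097,4.8,0.4,0.1, 1,-0.015,-0.237,-0.097,4.8,0.4,0.1, 1,-0.015,-0.237,-0.097,4.8,0.4,0.1, 1,-0.015,-0.237,-0.097,4.8,0.4,0.1, 1,-0.015,-0.237,-0.097,4.8,0.4,0.1, 1,-0.015,-0.237,-0.097,4.8,0.4,0.1]' 40; python3 - <<'E'
from h import *
o=st()
im,d=ctrl.get_image('wrist');cv2.imwrite('pics/w6.png',im)
P=dep('wrist',d,o)
def rect(q,name):
    r=cv2.minAreaRect((q[:,:2]*1000).astype(np.float32)); print(name,np.round(r[0],1),np.round(r[1],1),round(r[2],2),len(q))
for lo,hi,n in((.074,.09,'plate'),(.02,.037,'stand')):
    m=((P[...,2]>lo)&(P[...,2]<hi)&(d>0)&(np.hypot(P[...,0]-.583,P[...,1]+.312)<.045)).astype(np.uint8)
    k,l,s,c=cv2.connectedComponentsWithStats(m)
    for i in range(1,k):
        if s[i,4]>60: q=P[l==i];rect(q,n);print(c[i],np.median(q,0))
goto(.5835,-.3122,.05,11.5)
E
```

```text
t: 10.23
tool_pos: [0.5805, -0.3101, 0.1921]
tool_rot: [-0.156, 1.575, 0.162]
contact_force: [-0.1, 0.8, 0.3]
opening: 0.0857
t 10.23 pos [ 0.5805 -0.3101  0.1921] F [-0.1  0.8  0.3] M [ 0.01 -0.03  0.01] open 0.0857
plate [ 584.7 -313.1] [39.4  7.8] 11.5 368
[253.98913043 199.05434783] [ 0.58408805 -0.31317716  0.07837373]
stand [ 587.4 -323.9] [56.4 27.9] 11.37 893
[241.1668533  187.64949608] [ 0.58574894 -0.32785162  0.03042859]
stand [ 582.2 -298.2] [56.4 19.9] 11.52 897
[267.53511706 188.41694537] [ 0.58114044 -0.29873773  0.03039689]
shift [ 0.1424 -0.0035  0.0036] turn [ 0.11 -0.54 -0.27] | q6 -2.37 t 10.28
```

View pics/w6.png

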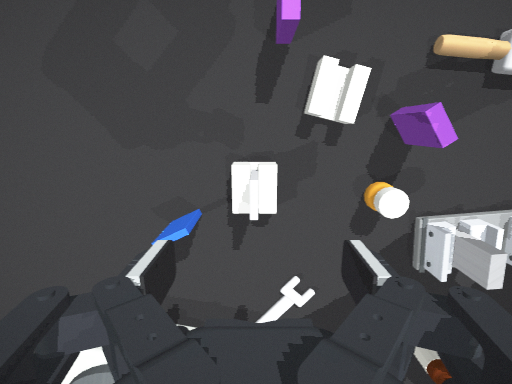

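```bash
python3 - <<'E'
from h import *
o=st();goto(.5844,-.3130,.05,11.5,o)
im,d=ctrl.get_image('top');P=dep('top',d)
hsv=cv2.cvtColor(im,cv2.COLOR_BGR2HSV)
m=(abs(hsv[...,0].astype(int)-108)<12)&(hsv[...,1]>120)&(d>0)&(np.hypot(P[...,0]-.64,P[...,1]+.384)<.05)
q=P[m][:,:2]-[.5844,-.313];a=np.radians(11.5)
x=q@[np.cos(a),np.sin(a)];y=q@[-np.sin(a),np.cos(a)]
print(m.sum(),x.min(),x.max(),y.min(),y.max())
E
```

```text
t 10.28 pos [ 0.5807 -0.3099  0.1924] F [-0.7  0.5 -0.2] M [-0.02 -0.05 -0.01] open 0.0855
shift [ 0.1424 -0.0045  0.0043] turn [ 0.11 -0.54 -0.27] | q6 -2.37 t 10.28Traceback (most recent call last):
  File "<stdin>", line 8, in <module>
    return umr_minimum(a, axis, None, out, keepdims, initial, where)
ValueError: zero-size array to reduction operation minimum which has no identity
```

```bash
python3 -m handwheel '[0.4,0.01,-0.0045,0.0043,0,-0.5,-0.2, 0.4,0.03,-0.0045,0.0043,0,-0.5,-0.2, 0.4,0.055,-0.0045,0.0043,0,-0.5,-0.2, 0.4,0.075,-0.0045,0.0043,0,-0.5,-0.2, 0.4,0.085,-0.0045,0.0043,0,-0.5,-0.2, 0.4,0.085,-0.0045,0.0043,0,-0.5,-0.2, 0.4,0.085,-0.0045,0.0043,0,-0.5,-0.2]' 40; python3 -c "
from h import *
st();goto(.5844,-.3130,.050,11.5)"
```

```text
t: 10.92
tool_pos: [0.5851, -0.3146, 0.1077]
tool_rot: [-0.158, 1.566, 0.158]
contact_force: [-0.2, -0.8, 0.4]
opening: 0.0339
t 10.92 pos [ 0.5851 -0.3146  0.1077] F [-0.2 -0.8  0.4] M [-0.06 -0.03  0.  ] open 0.0339
shift [ 0.0577  0.0016 -0.0003] turn [ 0.04 -0.03 -0.03] | q6 -2.38 t 10.92
```

```bash
python3 -m handwheel '[0.4,0.015,0.0015,-0.0003,0,0,0, 0.4,0.035,0.0015,-0.0003,0,0,0, 0.4,0.05,0.0015,-0.0003,0,0,0, 0.4,0.0575,0.0015,-0.0003,0,0,0, 0.4,0.0575,0.0015,-0.0003,0,0,0, 0.2,0.0575,0.0015,-0.0003,0,0,0, 0,0.0575,0.0015,-0.0003,0,0,0, 0,0.0575,0.0015,-0.0003,0,0,0, 0,0.0575,0.0015,-0.0003,0,0,0, 0,0.0575,0.0015,-0.0003,0,0,0]' 40; python3 -c "
from h import *
st();goto(.5844,-.3130,.050,11.5)"
```

```text
t: 11.75
tool_pos: [0.5852, -0.3142, 0.052]
tool_rot: [-0.159, 1.563, 0.156]
contact_force: [0.7, -0.0, 2.7]
opening: 0.0076
t 11.75 pos [ 0.5852 -0.3142  0.052 ] F [ 0.7 -0.   2.7] M [ 0.06 -0.07 -0.02] open 0.0076
shift [ 0.002   0.0013 -0.0005] turn [0.   0.09 0.1 ] | q6 -2.38 t 11.75
```

```bash
python3 -m handwheel '[0,-0.005,0,0,0,0,0, 0,-0.015,0,0,0,0,0, 0,-0.03,0,0,0,0,0, 0,-0.055,0,0,0,0,0, 0,-0.08,0,0,0,0,0, 0,-0.11,0,0,0,0,0, 0,-0.13,0,0,0,0,0, 0,-0.13,0,0,0,0,0, 0,-0.13,0,0,0,0,0]' 60; python3 -c "
from h import *
st();goto(*rk(0.001,.103),.180,16.35)
"
```

```text
t: 12.5
tool_pos: [0.5854, -0.3144, 0.1837]
tool_rot: [-0.16, 1.561, 0.155]
contact_force: [0.2, -0.1, -2.3]
opening: 0.0066
t 12.5 pos [ 0.5854 -0.3144  0.1837] F [ 0.2 -0.1 -2.3] M [ 0.06 -0.01  0.01] open 0.0066
shift [0.0023 0.4502 0.0555] turn [-4.85  0.19  0.22] | q6 -2.38 t 12.5
```

```bash
python3 -m handwheel '[0,0,0.015,0.002,-1,0,0, 0,0,0.045,0.006,-3,0.1,0.1, 0,0,0.08,0.01,-4.85,0.2,0.2, 0,0,0.118,0.015,-4.85,0.2,0.2, 0,0,0.156,0.02,-4.85,0.2,0.2, 0,0,0.194,0.024,-4.85,0.2,0.2, 0,0,0.232,0.029,-4.85,0.2,0.2, 0,0,0.27,0.034,-4.85,0.2,0.2, 0,0,0.308,0.038,-4.85,0.2,0.2, 0,0,0.346,0.043,-4.85,0.2,0.2, 0,0,0.378,0.047,-4.85,0.2,0.2, 0,0,0.405,0.05,-4.85,0.2,0.2]' 60;  python3 -m handwheel '[0,0,0.02,0.003,0,0,0, 0,0,0.035,0.005,0,0,0, 0,0,0.044,0.006,0,0,0, 0,0,0.044,0.006,0,0,0, 0,0,0.044,0.006,0,0,0, 0,0,0.044,0.006,0,0,0]' 60; cat > look.py <<'E'
from h import *
import sys
o=st();goto(*rk(0.001,.103),.082,16.35,o)
im,D=ctrl.get_image('wrist');cv2.imwrite(sys.argv[1],im);P=dep('wrist',D,o);r=torack(P)
print('TCP rack',torack(o['tool_pos'])*1000)
for a,b in((-.034,-.022),(-.027,-.01)):
  for n,lo,hi in(('floor',.005,.018),('ledge',.026,.037),('wall',.044,.052)): print(n,edges(P,D,a,b,0,lo,hi,.07,.15))
for z in np.arange(.04,.2,.01):
    k=(D>0)&(abs(P[...,2]-z)<.004)&(abs(r[...,0])<.0235)&(abs(r[...,1]-.103)<.009)
    if k.sum()>5: print(z.round(3),k.sum(),np.percentile(r[k],[2,50,98],axis=0).round(4).tolist())
E
python3 look.py pics/w7.png
```

```text
t: 13.5
tool_pos: [0.55, 0.0961, 0.178]
tool_rot: [-0.223, 1.567, 0.229]
contact_force: [1.1, 0.2, -1.3]
opening: 0.0069
t: 14.0
tool_pos: [0.5456, 0.1364, 0.18]
tool_rot: [-0.222, 1.564, 0.226]
contact_force: [-0.1, -0.6, -1.9]
opening: 0.0073
t 14.0 pos [0.5456 0.1364 0.18  ] F [-0.1 -0.6 -1.9] M [ 0.04 -0.   -0.03] open 0.0073
shift [ 0.098  -0.0001  0.005 ] turn [-0.02 -0.27 -0.19] | q6 -1.74 t 14.0
TCP rack [ -3.57340148 102.82128887]
floor [(np.float64(70.2), np.float64(138.8), 449)]
ledge [(np.float64(76.3), np.float64(97.4), 107), (np.float64(108.0), np.float64(129.0), 107)]
wall [(np.float64(74.6), np.float64(80.6), 49), (np.float64(124.6), np.float64(129.7), 41)]
floor [(np.float64(70.0), np.float64(72.5), 11), (np.float64(98.2), np.float64(107.3), 135), (np.float64(132.6), np.float64(139.3), 78)]
ledge [(np.float64(80.5), np.float64(97.4), 265), (np.float64(108.0), np.float64(124.6), 255)]
wall [(np.float64(74.5), np.float64(80.6), 112), (np.float64(124.7), np.float64(130.0), 98)]
0.14 8 [[-0.0235, 0.0995], [-0.0234, 0.1036], [-0.023, 0.1065]]
0.15 19 [[-0.0235, 0.0993], [-0.0234, 0.1025], [-0.0229, 0.107]]
0.16 35 [[-0.0235, 0.0994], [-0.0233, 0.1031], [-0.0231, 0.1068]]
0.17 42 [[-0.0235, 0.099], [-0.0233, 0.1031], [-0.0229, 0.1066]]
0.18 59 [[-0.0235, 0.0992], [-0.0232, 0.1035], [-0.0227, 0.1068]]
0.19 170 [[-0.0235, 0.0943], [-0.0147, 0.103], [-0.014, 0.1116]]
```

View pics/w7.png

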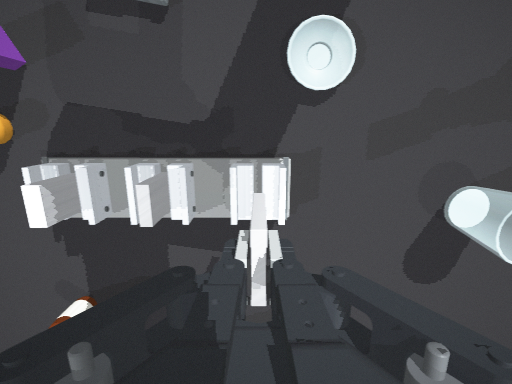

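```bash
python3 -m handwheel '[0,0.01,-0.0003,0.002,0,-0.1,-0.1, 0,0.03,-0.0003,0.004,0,-0.2,-0.1, 0,0.055,-0.0003,0.005,0,-0.2,-0.1, 0,0.075,-0.0003,0.005,0,-0.2,-0.1, 0,0.088,-0.0003,0.005,0,-0.2,-0.1, 0,0.095,-0.0003,0.005,0,-0.2,-0.1, 0,0.095,-0.0003,0.005,0,-0.2,-0.1, 0,0.095,-0.0003,0.005,0,-0.2,-0.1]' 60; python3 look.py pics/w8.png
```

```text
t: 14.72
tool_pos: [0.5509, 0.1382, 0.0861]
tool_rot: [-0.222, 1.559, 0.225]
contact_force: [1.3, -0.4, -1.5]
opening: 0.0067
t 14.72 pos [0.5509 0.1382 0.0861] F [ 1.3 -0.4 -1.5] M [-0.04  0.   -0.01] open 0.0067
shift [ 0.0041 -0.0001 -0.001 ] turn [-0.02  0.03 -0.09] | q6 -1.74 t 14.72
TCP rack [  1.98900689 103.1035808 ]
floor [(np.float64(70.4), np.float64(139.0), 914)]
ledge [(np.float64(75.4), np.float64(97.7), 274), (np.float64(107.8), np.float64(129.6), 265)]
wall [(np.float64(74.7), np.float64(80.6), 104), (np.float64(124.4), np.float64(130.2), 97)]
floor [(np.float64(70.1), np.float64(72.8), 15), (np.float64(97.9), np.float64(106.8), 247), (np.float64(132.6), np.float64(139.6), 109)]
ledge [(np.float64(80.5), np.float64(97.7), 571), (np.float64(107.8), np.float64(124.6), 551)]
wall [(np.float64(74.6), np.float64(80.6), 240), (np.float64(99.4), np.float64(106.8), 34), (np.float64(124.4), np.float64(130.4), 246)]
0.05 34 [[-0.018, 0.0994], [-0.0178, 0.1034], [-0.0173, 0.1068]]
0.06 41 [[-0.0181, 0.0996], [-0.0178, 0.1034], [-0.0173, 0.1072]]
0.07 52 [[-0.0181, 0.0997], [-0.0177, 0.1034], [-0.0173, 0.1069]]
0.08 56 [[-0.0182, 0.0994], [-0.0178, 0.1028], [-0.0174, 0.1067]]
0.09 104 [[-0.0181, 0.0948], [-0.0176, 0.1033], [-0.0087, 0.1113]]
0.1 198 [[-0.0181, 0.0944], [-0.0093, 0.1033], [-0.0086, 0.1116]]
0.11 1404 [[-0.0178, 0.0959], [-0.0043, 0.1028], [0.0208, 0.1101]]
0.12 504 [[-0.0094, 0.0945], [-0.007, 0.0996], [0.0125, 0.1115]]
0.13 400 [[-0.0105, 0.0944], [-0.0029, 0.098], [0.0115, 0.1116]]
0.14 298 [[-0.0106, 0.0942], [-0.0098, 0.1085], [0.0099, 0.1118]]
0.15 206 [[-0.0153, 0.0943], [-0.0112, 0.1088], [-0.0022, 0.1117]]
0.16 761 [[-0.0156, 0.0942], [-0.012, 0.1033], [-0.007, 0.1117]]
0.17 1833 [[-0.0156, 0.0944], [-0.0093, 0.103], [-0.0081, 0.1116]]
0.18 2025 [[-0.018, 0.0944], [-0.0094, 0.103], [-0.0081, 0.1116]]
0.19 316 [[-0.0186, 0.0941], [-0.0175, 0.1099], [-0.0155, 0.1119]]
```

View pics/w8.png

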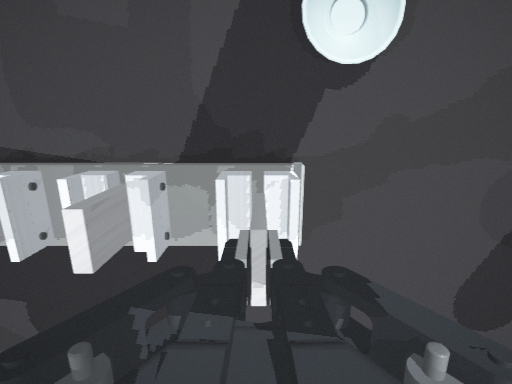

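```bash
python3 -m handwheel '[0,0.004,-0.0005,0,0,0,0, 0,0.007,-0.0005,0,0,0,0, 0,0.009,-0.0005,0,0,0,0, 0,0.01,-0.0005,0,0,0,0, 0,0.011,-0.0005,0,0,0,0, 0,0.012,-0.0005,0,0,0,0, 0,0.013,-0.0005,0,0,0,0, 0,0.014,-0.0005,0,0,0,0, 0,0.014,-0.0005,0,0,0,0]' 60; python3 -c "
from h import *
o=st();print(torack(o['tool_pos'])*1000)"
```

```text
t: 15.52
tool_pos: [0.5505, 0.1379, 0.0715]
tool_rot: [-0.223, 1.56, 0.225]
contact_force: [0.9, -0.6, -2.1]
opening: 0.0069
t 15.52 pos [0.5505 0.1379 0.0715] F [ 0.9 -0.6 -2.1] M [-0.01 -0.    0.01] open 0.0069
[  1.55576175 102.95128346]
```

In the throat with no contact force; continue toward the expected floor (TCP ≈ 0.056).

```bash
python3 -m handwheel '[0,0.002,0,0,0,0,0, 0,0.004,0,0,0,0,0, 0,0.006,0,0,0,0,0, 0,0.008,0,0,0,0,0, 0,0.01,0,0,0,0,0, 0,0.0115,0,0,0,0,0, 0,0.0125,0,0,0,0,0, 0,0.0130,0,0,0,0,0, 0,0.0130,0,0,0,0,0]' 60; python3 -m handwheel '[0,0.0005,0,0,0,0,0, 0,0.001,0,0,0,0,0, 0,0.001,0,0,0,0,0]' 60;python3 -m handwheel '[0,0.0004,0,0,0,0,0, 0,0.0006,0,0,0,0,0, 0,0.0006,0,0,0,0,0]' 60
```

```text
t: 16.27
tool_pos: [0.5506, 0.1379, 0.0586]
tool_rot: [-0.223, 1.559, 0.225]
contact_force: [-0.2, 0.2, -1.4]
opening: 0.0066
t: 16.52
tool_pos: [0.5507, 0.1379, 0.0578]
tool_rot: [-0.223, 1.559, 0.225]
contact_force: [0.1, 0.5, -0.8]
opening: 0.0067
t: 16.77
tool_pos: [0.5506, 0.138, 0.0571]
tool_rot: [-0.223, 1.559, 0.225]
contact_force: [-0.6, -0.2, -2.4]
opening: 0.0069
```

```bash
python3 -m handwheel '[0,0.0004,0,0,0,0,0, 0,0.0006,0,0,0,0,0, 0,0.0006,0,0,0,0,0]' 60; python3 -m handwheel '[0,0.0003,0,0,0,0,0, 0,0.0005,0,0,0,0,0, 0,0.0005,0,0,0,0,0]' 60
```

```text
t: 17.02
tool_pos: [0.5506, 0.138, 0.0565]
tool_rot: [-0.223, 1.559, 0.225]
contact_force: [-0.2, -0.2, -1.5]
opening: 0.0068
t: 17.27
tool_pos: [0.5507, 0.138, 0.0561]
tool_rot: [-0.223, 1.559, 0.225]
contact_force: [0.5, -0.2, -1.3]
opening: 0.0072
```

```bash
python3 -m handwheel '[0,0.0002,0,0,0,0,0, 0,0.0004,0,0,0,0,0, 0,0.0004,0,0,0,0,0]' 60
```

```text
t: 17.52
tool_pos: [0.5507, 0.138, 0.056]
tool_rot: [-0.223, 1.559, 0.225]
contact_force: [-1.5, -0.1, 2.7]
opening: 0.007
```

Floor touched (about 4 N at TCP 0.056, as predicted). Release and rise.

```bash
python3 -m handwheel '[0.15,0,0,0,0,0,0, 0.25,-0.0003,0,0,0,0,0, 0.35,-0.0005,0,0,0,0,0, 0.45,-0.0005,0,0,0,0,0, 0.45,-0.0005,0,0,0,0,0, 0.45,-0.01,0,0,0,0,0, 0.45,-0.035,0,0,0,0,0, 0.45,-0.065,0,0,0,0,0, 0.45,-0.095,0,0,0,0,0, 0.45,-0.12,0,0,0,0,0, 0.45,-0.125,0,0,0,0,0, 0.45,-0.125,0,0,0,0,0]' 40; python3 -c "
from h import *
o=st();im,D=ctrl.get_image('wrist');cv2.imwrite('pics/w9.png',im);P=dep('wrist',D,o);r=torack(P)
for n,y in(('thin',.103),('mid',0),('thick',-.1)):
  k=(D>0)&(P[...,2]>.074)&(P[...,2]<.1)&(abs(r[...,0])<.03)&(abs(r[...,1]-y)<.02)
  print(n,np.percentile(np.c_[r[k],P[k][:,2:]],[2,50,98],axis=0).round(4).tolist(),cv2.minAreaRect((r[k]*1000).astype(np.float32)))
"
```

```text
t: 18.52
tool_pos: [0.5524, 0.138, 0.1843]
tool_rot: [-0.223, 1.553, 0.225]
contact_force: [-0.1, 0.3, -0.4]
opening: 0.0382
t 18.52 pos [0.5524 0.138  0.1843] F [-0.1  0.3 -0.4] M [-0.02  0.01 -0.04] open 0.0382
thin [[-0.018, 0.0992, 0.0768], [0.0006, 0.1029, 0.0824], [0.021, 0.1066, 0.0838]] ((1.6991653442382812, 102.88619232177734), (39.998451232910156, 7.467182636260986), 0.11594000458717346)
mid [[-0.0182, -0.0057, 0.0751], [0.0006, 0.0013, 0.0823], [0.0207, 0.006, 0.0837]] ((1.6357860565185547, 0.13675308227539062), (40.01958465576172, 12.740389823913574), 0.41382044553756714)
thick [[-0.0173, -0.107, 0.0747], [0.0013, -0.0963, 0.0823], [0.0216, -0.0908, 0.084]] ((2.4508590698242188, -99.27708435058594), (40.40556335449219, 18.282711029052734), 0.5742068886756897)
```

View pics/w9.png

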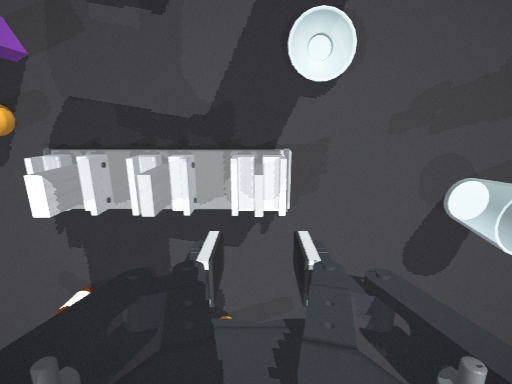

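All three plates have their tops at 82 mm and line up in x with the middle plate. The gripper is clear, so I'm handing in the job.

```bash
python3 -c "
from h import *
im,D=ctrl.get_image('scene');cv2.imwrite('pics/s9.png',im)
print(ctrl.finish_job())"
```

```text
the job is handed in; nothing more can be done
None
```

View pics/s9.png

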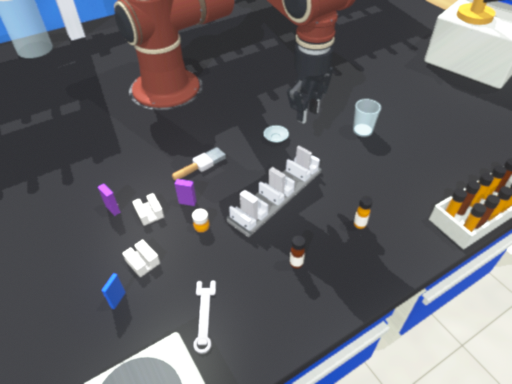

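Both plates are back in the rack and released: the thick one in the widest slot and the thin one in the narrowest. I handed the job in at about 19 s of the 72 s allowed, and no verdict was reported.

- **Finding the slots:** the depth images put the widest slot at rack y of about -100 mm and the narrowest at about +103 mm. Each plate was lined up there, went into its throat without noticeable contact, and was lowered in steps of 0.6 mm or less onto the floor. The measured push was about 5 N for the thick plate and 4 N for the thin one.
- **Last checks:** in the final wrist picture all three plate tops are at 82 mm, as expected for plates on the slot floor. They are parallel to the slots within about 0.6°. Both placed plates are within about 1 mm of the middle plate along x. The gripper is clear, and the final scene picture shows the bystanders and look-alikes where they started.
- **Disagreement:** the wrist camera placed the rack's centre about 1.8 mm further along x than the top camera. I used the wrist view and the middle plate to centre the plates. The last view of the thick plate was oblique and read y = -99.3 mm; directly above it I had read about -99.6 mm.

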